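Locate a gate flap in its nest and clamp it

ROBOT

A 6-joint arm with a two-finger parallel gripper is mounted at the origin on a cart in front of the work surface, level with it; the furniture and walls round the work are solid. World frame = base frame: x ahead of the robot, y to its left, z up, the work surface at z = 0. Lengths are in m, angles in rad, forces in N, time in s.
With the tool pointing down it reaches from about 0.25 to 0.775 m from the base axis. Payload 4 kg.
Tool frame: the origin (TCP) lies at the centre of the arm's flange, where the gripper is bolted on; the fingertips stand 173 mm ahead of it and the grasp point (between the pads) lies 155 mm ahead of it; z points along the fingers, y is the line along which they close (so a half turn about z gives the same grasp; the last joint's range is limited). The gripper opens to 85 mm and grips with 20 to 120 N. Pads are 22 mm wide; open, the fingers measure 114 mm over their backs; the gripper's body (76 mm by 85 mm) begins 54 mm behind the grasp point. The pads swing forward as they close: fully open they stand 13 mm farther back than shut.
Start: joints at [-1.213, 0.087, 1.371, -0, 1.684, -0.103], TCP at [0.245, -0.493, 0.405] pointing down, gripper open.
Joint ranges: [-3.1, 3.1], [-0.76, 2.03], [0.27, 2.55], [-1.08, 4.22], [0.17, 2.65], [-2.57, 2.57]. Speed limits (rad/s): [2.79, 2.79, 3.14, 3.14, 3.14, 3.14].

INTERFACE

Orientations are given as a 3x3 rotation matrix whose columns are the frame's x, y, z axes.
In Python, from plant import env, eyes, close_job gives the robot as it stands.
- The arm moves only by the tool carry_out, never from a script. Its argument "moves" is a list of rows, each a list of 7 numbers: the shift along the tool's x, y, z in mm, then the turn, a rotation vector about the tool's x, y, z in degrees, then the closure, from 0 (fully open) to 1 (shut). In form: [[dx, dy, dz, rx, ry, rz, grip], ...]. A call has 1 to 8 rows; each row is the pose to reach, as a shift and turn from the pose commanded when the call began, along the tool's axes at that moment; what a row does not reach only later rows make up. A row lasts 1/10 s, in which the tool goes at most 50 mm and 8.59 degrees, less where a joint would pass 70% of its speed; a pose out of reach is approached as far as the arm can. A call with a gripper value outside its range is refused whole. The fingers move at their own pace and stop on an object; "squeeze" is the grip in N (left out, the last holds). Time passes only in rows, so rows that repeat a pose let the fingers close. It gives the time, the measured TCP pose, the force, the opening and the grip force at its end, in the units of the state.
- env.state(): the state, without advancing time (a new reading comes with each control period).
- eyes.grab_frame(name): name is "scene" or "top" or "wrist"; returns a dict with "frame" (384x512x3 uint8, red, green, blue), "z_map" (384x512 float32, m along the optical axis (not along the pixel's ray), 0 where there is no reading), "vertical_fov" (degrees; the focal length in pixels is half the picture's height over the tangent of half this angle, whatever the lens; pixels are square), "cx", "cy" (the principal point, pixels), "R" (3x3) and "t" (3): a world point X has camera coordinates R X + t; the wrist camera has in their place "tool_from_camera" (4x4, takes a point from camera to tool coordinates, whose origin is the TCP and whose axes are the flange's). Camera axes: x right, y down, z forward; pixel columns grow to the right and rows downward; lengths in m; the calibration is good to about 2 mm. The wrist camera is an equidistant fisheye: a pixel r from the principal point sees the ray r / f radians off the axis. A picture is of the moment at which its call begins: read the wrist's pose just before it.
- close_job(): hands the job in; it is judged then, once.
The state is a dict: "time": time; "joints": joint angles; "joint_velocities": joint speeds; "joint_torque": joint torques, N m; "tool_pos": TCP position; "ee_rot": TCP orientation; "wrist_force": force on the tool from outside, world axes, zero at the start; "torque": the same for the moment, N m; "grip_width": opening from 0.0 (shut) to 1.0 (fully open); "grip_force": force on a finger pad.
Only numpy, scipy, OpenCV 4.12 (cv2) and the standard library are available. Lean on these libraries where they do the work, as an engineer would, in place of code of your own. Each camera call takes 0.05 s, during which the arm holds its last target. There are 200 camera calls.

TASK

Load the loose hopper gate flap into the locating nest for drilling: lay it flat on the rest buttons with its hinge tube towards the two dowels, push it gently home until the tube bears on both dowels and the left flange bears on the end stop, and only then close the toggle clamp down on it. The flap is thin sheet, so do not ram it into the locating points, and leave the other things on the bench where they are.

Things in the scene. Friction and masses are not known exactly. Their poses are not given: they have to be found in the camera images.
- nest: locating nest: dark steel base plate 132x262x12 mm screwed to the bench. Origin on its underside below the seat for the flap (plate reaches x -64..68, y -80..182 mm from it). x points to the two dowels (away from the robot), y to the end stop and toggle clamp (left), z up. The flap goes in with its axes along these
- seat (a point): point 21 mm above the nest's origin, in the plane of the tops of four steel rest buttons (12 mm across, 9 mm above the plate, at x -26 and 22, y -40 and 40 mm). The middle of the seated flap's underside belongs here, so flap_centre then lies 9.5 mm above it. Axes as the nest's
- locators: the nest's three locating points in bare steel: two dowels and the end-stop block; fixed, origin and axes as the nest's
- dowel_right (a point): top of the right locating dowel, an upright pin 10 mm across, 27 mm high above the plate; its side that looks to the nest's -x takes the hinge tube; axes as the nest's
- dowel_left (a point): top of the left dowel, same size, 90 mm from the other along y; axes as the nest's
- end_stop (a point): middle of the face of the end-stop button (10 mm across, looks to the nest's -y) on a steel block 22x20x26 mm (x, y, z) beside the clamp; it takes the outer face of the flap's left flange, 20 mm ahead (+x) of the flange's middle; axes as the nest's
- flap: the loose gate flap: dimpled sheet-steel pan, 89x124x19 mm, 0.11 to 0.2 kg, lying floor down; origin under its centre. x from its open edge (x -44 mm) to its hinge tube, y to its left flange, z up. Floor 2 mm thick; hinge tube 10 mm across along y, axis at x 39.6 mm, 5.8 mm above the underside
- flap_centre (a point): centre of the flap, 9.5 mm above its underside; axes as the flap's. Seated in the nest it lies 30.5 mm above the nest's origin
- flange_right (a point): middle of the right flange (y -58.5 mm, 10 mm above the underside): an upright sheet wall 80 mm long (x -42..38) and 19 mm high along the flap's -y side, leaning slightly outward; outer face y -60 at the root, -62 at the top; 2 mm thick at the top, 3 half-way up, 5 at the root. Grasp across it, or push on it; axes as the flap's
- flange_left (a point): middle of the left flange (y 58.5 mm), the mirror image; its outer face comes to the end stop; axes as the flap's
- tube_right (a point): on the hinge tube's axis where it meets the right dowel (y -45 mm in the flap); the tube's radius is 5 mm, its inner side can be pushed from inside the pan; axes as the flap's
- tube_left (a point): on the hinge tube's axis where it meets the left dowel (y 45 mm in the flap); axes as the flap's
- toggle_clamp_arm (a joint): angle of the hold-down toggle clamp on the left of the nest: 1.2 to 1.36 is open (arm upright, red handle lying out to the left), about 0.02 is closed on the flap (arm level over the flap, red handle upright). It has a stiff hinge and a spring that helps it shut: closing takes about 1 to 4 N at the handle, opening about 6 N, and it stays where it is left
- clamp_pivot (a point): the clamp's hinge axis along the nest's x, at x -18, y 115, z 51.5 mm in the nest. Own axes: x to the flap (nest -y), y along the hinge (nest x), z up. At joint 0 the handle point is at x -13, z +90.5 mm from here and the pad at x +88, z -30.5 mm; at joint q both are turned about the hinge by q, the pad upward, the handle back and down to the left
- clamp_handle (a point): middle of the clamp's red handle, a bar 20 mm wide along the hinge and about 22 mm thick, running 40 mm either way in line with the pivot; can be pinched across the 20 mm and swung, or pushed
- clamp_pad (a point): middle of the underside of the clamp's round pad, 18 mm across, at the end of the clamp arm; closed, it presses on the flap's floor left of its middle. Open, the arm stands about 140 mm above the base plate with the pad leaning over the left flange's place
- hex_key: bent steel hex key, 28x78x5 mm, lying loose on the left rear corner of the nest's base plate; bystander, origin on its underside
- gauge_block: small steel block with an upright stud, 30x45x40 mm, lying in front of the nest; bystander, origin under its centre
- tape_roll: roll of marking tape lying flat, 63 mm across, 19 mm high; bystander, origin under its centre
- brush: flat dusting brush, 33x145x10 mm; bystander, origin under its centre
- bush: steel bush, 29 mm across, 22 mm high; bystander, origin under its centre
- clip_a: bent sheet-steel clip with a bolt, 20x65x41 mm; bystander, origin under its centre
- clip_b: bent sheet-steel clip with a bolt, 20x65x44 mm; bystander, origin under its centre
- oil_bottle: small bottle with a long spout, 40 mm across, 130 mm tall; bystander, origin under its centre

How it is judged:
On the way, in this order (a step that is already met when the one before it is completed fails the run):
1. with the clamp still open the flap lies on the rests, pressed home with over 1.5 N: hinge tube within 1.5 mm of both dowels, left flange within 1.5 mm of the end stop (x of each of tube_right, tube_left in the frame of nest above 0.0381 m and y of flange_left in the frame of nest above 0.0569 m and x of flap_centre in the frame of nest below 0.003 m and y of flap_centre in the frame of nest below 0.0035 m and z of flap_centre in the frame of nest below 0.0335 m and angle between flap_centre's own z axis and vertical below 0.04 rad and value of joint toggle_clamp_arm above 0.7 rad and contact force between flap and locators above 1.5 N), for 0.1 s.
2. the toggle clamp is closed on the flap (value of joint toggle_clamp_arm below 0.06 rad and contact force between toggle_clamp and flap above 1.5 N), for 0.2 s.
At the end, for the whole second after the job is handed in: The flap lies flat on the rest buttons (within about 2 degrees, at rest) with its hinge tube within 1.5 mm of both dowels and its left flange within 1.5 mm of the end stop, and the toggle clamp is closed (joint below 0.06 rad) with its pad pressing on the flap (x of each of tube_right, tube_left in the frame of nest above 0.0381 m and y of flange_left in the frame of nest above 0.0569 m and x of flap_centre in the frame of nest below 0.003 m and y of flap_centre in the frame of nest below 0.0035 m and z of flap_centre in the frame of nest below 0.0335 m and angle between flap_centre's own z axis and vertical below 0.04 rad and value of joint toggle_clamp_arm below 0.06 rad and contact force between toggle_clamp and flap above 0.3 N and linear speed of flap below 0.01 m/s); the robot touches nothing.
It fails at once if the flap is rammed into the locating points (more than 45 N) (contact force between flap and locators above 45 N).
It fails at once if one of the other things is moved by more than 25 mm (distance of any of hex_key, gauge_block, tape_roll, brush, bush, clip_a, clip_b, oil_bottle from where it was at the start of the episode above 0.025 m).
It also fails if it takes over 72 s, if anything falls off the work surface, if the arm or the gripper's body presses on something with over 40 N, if the wrist force passes 120 N, or if a joint passes its speed limit or range.

## Working session

There is one attempt and no reset: what is moved stays moved. The work goes in short steps, Python scripts to look and compute and a tool call to move; the robot and the scene stay as the last step left them, time stands still between calls to the robot, and variables do not carry over. Pictures are saved under pics/ and viewed, at most 10 in all, crops included, and the job is handed in when it is done.

Besides the shell and the picture viewer there is one more tool, called as name([rows], argument=value, ...), one row to a line, values as JSON. carry_out: Moves the arm, as the interface text tells. Its arguments: {"type":"object","properties":{"moves":{"type":"array","items":{"type":"array","items":{"type":"number"}}},"squeeze":{"type":"number"}},"required":["moves"]}

```bash
mkdir -p pics; ls; cat > h.py <<'E'
import numpy as np, cv2
from plant import env, eyes, close_job
def grab(name,fn=None):
    s=env.state(); d=eyes.grab_frame(name)
    if fn: cv2.imwrite(f'pics/{fn}.png',d['frame'][:,:,::-1])
    np.savez(f'pics/{fn or name}.npz',pos=s['tool_pos'],rot=s['ee_rot'],**d)
    return d
def cloud(d):
    H,W=d['z_map'].shape; f=H/2/np.tan(np.radians(float(d['vertical_fov']))/2)
    u,v=np.meshgrid(np.arange(W),np.arange(H)); z=d['z_map']
    P=np.stack([(u-d['cx'])/f*z,(v-d['cy'])/f*z,z],-1)
    return (P-d['t'])@d['R']
E
python3 - <<'E'
from h import *
for n in('scene','top'):
    d=grab(n,n+'0'); print(n,d['vertical_fov'],d['cx'],d['cy'],d['R'],d['t'])
    cv2.imwrite(f'pics/{n}big.png',cv2.resize(d['frame'][:,:,::-1],(800,600),interpolation=cv2.INTER_CUBIC))
E
```

```text
pics
scene 43.71895236335263 256.12079837594644 192.46815095012144 [[-0.887072   -0.46122069 -0.01946119]
 [-0.21933796  0.45820077 -0.86136108]
 [ 0.40619468 -0.75982072 -0.50762028]] [0.49092601 0.21316064 1.32699459]
top 42.5607905626218 253.07202530391083 185.77195429525273 [[ 0.01058048 -0.99992708 -0.00582162]
 [-0.99190846 -0.00975868 -0.12657955]
 [ 0.12651351  0.00711379 -0.99193938]] [0.0391238  0.54980313 1.40595455]
```

View pics/topbig.png

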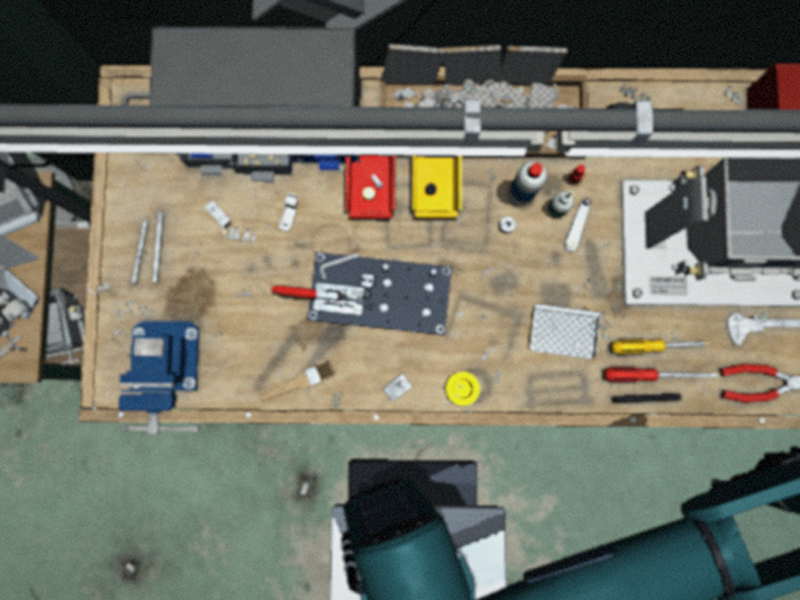

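View pics/scenebig.png

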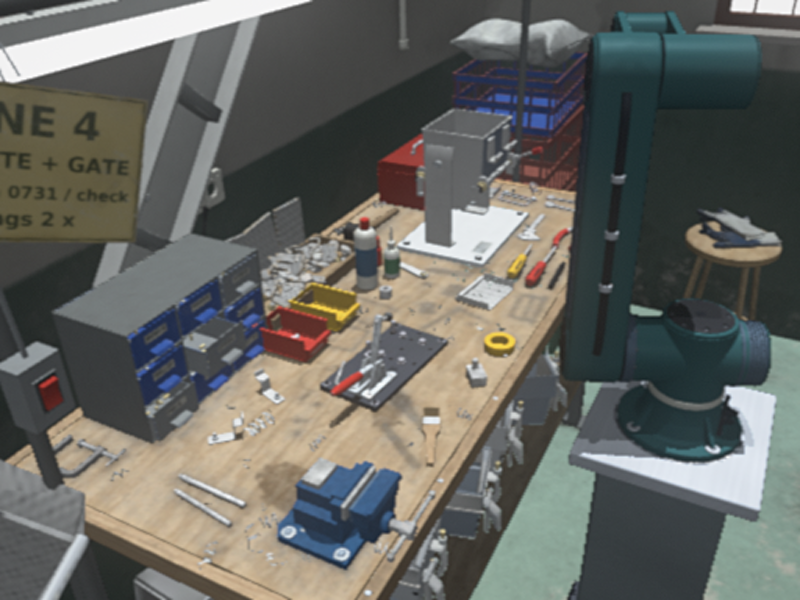

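The top view shows the flap near big-pixel (565,331) and the nest plate with corners (318,253), (450,265), (445,333) and (310,318). The clamp handle lies left at (290,292). The scene view agrees.

```bash
python3 - <<'E'
from h import *
d=dict(np.load('pics/top0.npz')); P=cloud(d)
s=512/800
for n,(u,v) in dict(flap=(565,331),f1=(535,305),f2=(600,312),f3=(596,357),f4=(530,349),n1=(320,255),n2=(448,266),n3=(443,332),n4=(311,317),handle=(290,292),tape=(463,388),gb=(398,386),brush=(295,380),bottle=(562,203),beam=(400,115),beam2=(400,150)).items():
    print(n,P[round(v*s),round(u*s)].round(3))
st=env.state(); print(np.round(st['ee_rot'],3),st['tool_pos'],st['time'])
d=grab('wrist','w0'); print(d['tool_from_camera'],d['vertical_fov'],d['cx'],d['cy'])
cv2.imwrite('pics/w0big.png',cv2.resize(d['frame'][:,:,::-1],(800,600),interpolation=cv2.INTER_CUBIC))
E
```

```text
flap [ 0.478 -0.278  0.007]
f1 [ 0.528 -0.22   0.004]
f2 [ 0.514 -0.344  0.007]
f3 [ 0.431 -0.328  0.025]
f4 [ 0.445 -0.211 -0.002]
n1 [0.619 0.189 0.016]
n2 [ 0.6   -0.055  0.019]
n3 [ 0.475 -0.047  0.009]
n4 [0.499 0.204 0.018]
handle [0.54  0.236 0.07 ]
tape [ 0.37  -0.083  0.001]
gb [0.372 0.037 0.026]
brush [0.381 0.231 0.013]
bottle [ 0.709 -0.261  0.077]
beam [0.619 0.037 0.773]
beam2 [0.605 0.037 0.714]
[[ 0.896  0.445 -0.001]
 [ 0.445 -0.896  0.002]
 [ 0.    -0.002 -1.   ]] [ 0.24451803 -0.49254262  0.40364147] 0.1
[[ 5.86094482e-04 -9.57789937e-01 -2.87468423e-01  7.27585900e-02]
 [ 9.99999778e-01  6.52751019e-04 -1.36028871e-04  2.51379445e-04]
 [ 3.17932390e-04 -2.87468279e-01  9.57790106e-01  3.05474290e-02]
 [ 0.00000000e+00  0.00000000e+00  0.00000000e+00  1.00000000e+00]] 65.70646984690485 253.85260494853324 190.40045173591412
```

View pics/w0big.png

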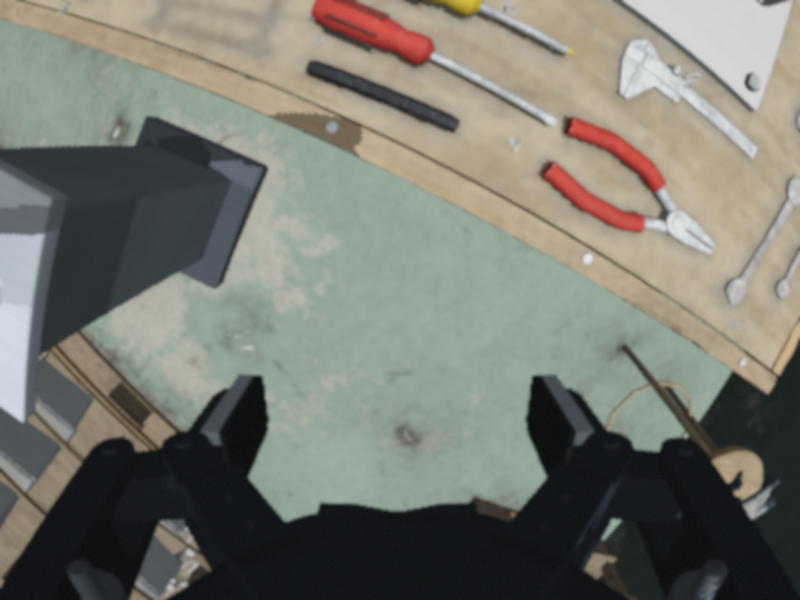

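The wrist view doesn't show the flap yet, only the screwdriver and pliers at the top. I'll move over the flap.

carry_out([
  [306,-88,75,0,0,33,0],
  [306,-88,75,0,0,33,0],
  [306,-88,75,0,0,33,0],
  [306,-88,75,0,0,33,0],
  [306,-88,75,0,0,33,0],
  [306,-88,75,0,0,33,0],
  [306,-88,75,0,0,33,0],
  [306,-88,75,0,0,33,0],
])

```text
time: 0.95
tool_pos: [0.482, -0.2738, 0.3272]
ee_rot: [[0.994, -0.108, -0.002], [-0.108, -0.994, 0.004], [-0.003, -0.004, -1.0]]
wrist_force: [0.6, -0.4, 0.0]
grip_width: 0.999
grip_force: 0.0
```

```bash
cat >> h.py <<'E'
from scipy.spatial.transform import Rotation as Ro
def wcloud(d,pos=None,rot=None):
    pos=d['pos'] if pos is None else pos; rot=d['rot'] if rot is None else rot
    z=d['z_map']; H,W=z.shape; f=H/2/np.tan(np.radians(float(d['vertical_fov']))/2)
    u,v=np.meshgrid(np.arange(W),np.arange(H)); a=u-d['cx']; b=v-d['cy']; r=np.hypot(a,b)+1e-9; k=np.tan(r/f)/r
    P=np.stack([a*k*z,b*k*z,z],-1); T=d['tool_from_camera']
    return (P@T[:3,:3].T+T[:3,3])@np.asarray(rot).T+pos
def plan(p,yaw,s=None):
    """tool down, tool x at yaw(deg); prints move row"""
    s=s or env.state(); R=np.array(s['ee_rot']); y=np.radians(yaw)
    T=np.array([[np.cos(y),np.sin(y),0],[np.sin(y),-np.cos(y),0],[0,0,-1]])
    print('t',s['time'],'row',(R.T@(np.array(p)-s['tool_pos'])*1e3).round(1),np.degrees(Ro.from_matrix(R.T@T).as_rotvec()).round(2))
E
python3 - <<'E'
from h import *
s=env.state(); print(s['tool_pos'],np.round(s['ee_rot'],3),s['wrist_force'])
d=grab('wrist','w1')
cv2.imwrite('pics/w1big.png',cv2.resize(d['frame'][:,:,::-1],(800,600),interpolation=cv2.INTER_CUBIC))
E
```

```text
[ 0.48196533 -0.27381644  0.32716683] [[ 0.994 -0.108 -0.002]
 [-0.108 -0.994  0.004]
 [-0.003 -0.004 -1.   ]] [ 0.55827059 -0.38876168  0.02388917]
```

View pics/w1big.png

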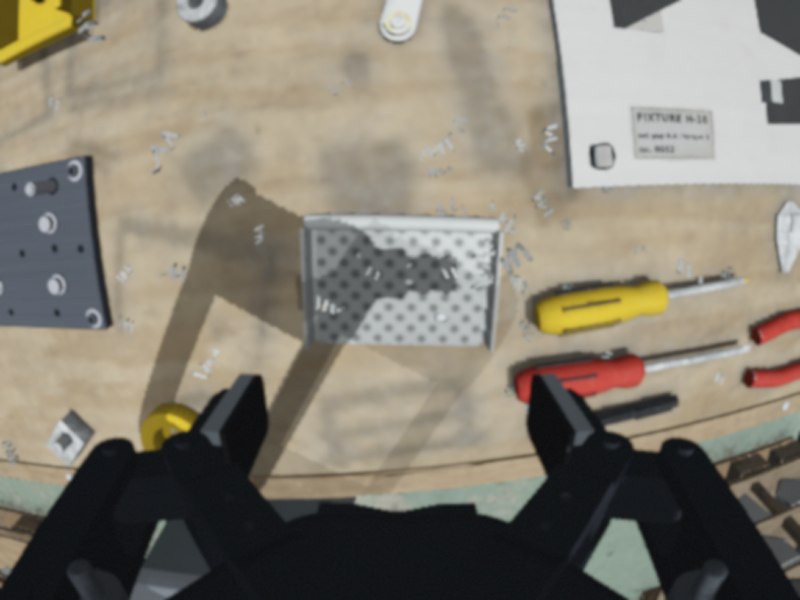

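The hinge tube lies on the far (+x) edge, with flap corners at big pixels (304,215), (500,218), (493,349) and (306,345). No half turn is needed. I'll measure it from depth.

```bash
python3 - <<'E'
from h import *
d=dict(np.load('pics/w1.npz')); P=wcloud(d)
m=np.linalg.norm(P[...,:2]-[.478,-.277],axis=-1)<.1
print('z hist',np.histogram(P[m][:,2],bins=np.arange(-.012,.034,.003)))
T=np.median(P[m&(P[...,2]<.0035)][:,2]); print('table',T)
for lo in (.004,.007,.01):
    q=P[m&(P[...,2]-T>lo)&(P[...,2]-T<.03)]
    r=cv2.minAreaRect((q[:,:2]*1e3).astype(np.float32)); print(lo,len(q),r)
# axes fits
q=P[m&(P[...,2]-T>.010)&(P[...,2]-T<.03)]
yaw=np.radians(-5.5); R=np.array([[np.cos(yaw),-np.sin(yaw)],[np.sin(yaw),np.cos(yaw)]])
l=(q[:,:2]-[.478,-.277])@R
for sgn in(1,-1):
    w=l[(sgn*l[:,1]>.045)]; print(sgn,np.percentile(w[:,1],[2,20,50,80,98]).round(4),np.polyfit(w[:,0],w[:,1],1), len(w), w[:,0].min(),w[:,0].max())
cv2.imwrite('pics/c1.png',cv2.resize(d['frame'][125:235,180:330,::-1],(800,587),interpolation=cv2.INTER_CUBIC))
E
```

```text
z hist (array([    0,     0,     0,  7267, 16081,  1101,   558,  1122,   338,
         209,   334,    84,   112,    32,     0]), array([-1.20000000e-02, -9.00000000e-03, -6.00000000e-03, -3.00000000e-03,
       -3.46944695e-18,  3.00000000e-03,  6.00000000e-03,  9.00000000e-03,
        1.20000000e-02,  1.50000000e-02,  1.80000000e-02,  2.10000000e-02,
        2.40000000e-02,  2.70000000e-02,  3.00000000e-02,  3.30000000e-02]))
table 0.0005285496126602174
0.004 3041 ((481.24267578125, -287.7218933105469), (150.2448272705078, 176.08303833007812), 18.548473358154297)
0.007 2508 ((501.971435546875, -297.4679260253906), (165.07826232910156, 139.016845703125), 82.83342742919922)
0.01 1693 ((475.5379943847656, -294.143798828125), (165.07894897460938, 84.98139953613281), 82.8358154296875)
1 [0.0467 0.0613 0.063  0.0641 0.0657] [-0.11454944  0.06222271] 411 -0.040914028252134194 0.042961655995349096
-1 [-0.0985 -0.0914 -0.0615 -0.0559 -0.0467] [ 0.39966188 -0.07030669] 890 -0.044468042980367335 0.03976891871484383
```

View pics/c1.png

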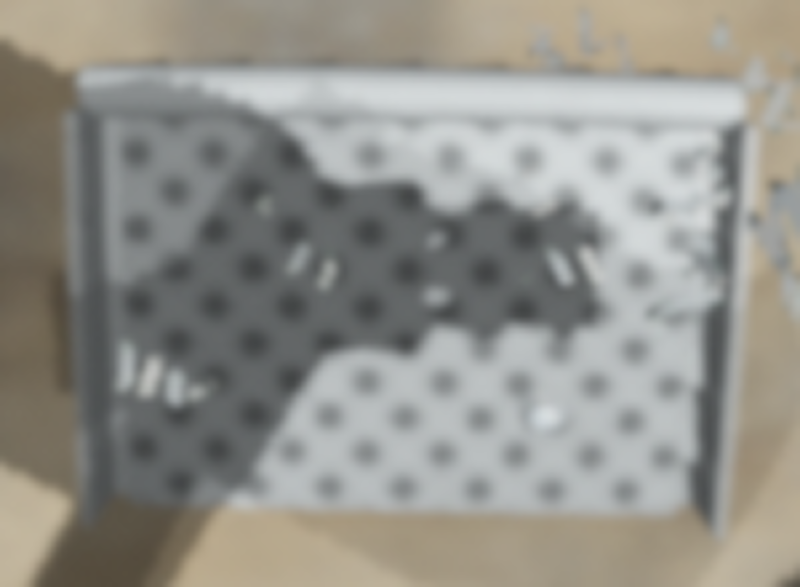

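The enlarged crop gives the flange top outer corners: left (68,112) to (88,520) and right (752,125) to (722,533). I'll intersect those with the plane z=19 mm.

```bash
cat >> h.py <<'E'
def wray(d,uv,z):
    uv=np.atleast_2d(uv).astype(float); f=192/np.tan(np.radians(float(d['vertical_fov']))/2)
    a=uv-[d['cx'],d['cy']]; r=np.hypot(*a.T)[:,None]+1e-9
    D=np.hstack([a/r*np.sin(r/f),np.cos(r/f)]); T=d['tool_from_camera']
    D=D@T[:3,:3].T@d['rot'].T; o=d['rot']@T[:3,3]+d['pos']
    return o+D*((z-o[2])/D[:,2:])
def fit2(model,obs):
    mc,oc=model.mean(0),obs.mean(0); a,b=model-mc,obs-oc
    th=np.arctan2((a[:,0]*b[:,1]-a[:,1]*b[:,0]).sum(),(a*b).sum())
    R=np.array([[np.cos(th),-np.sin(th)],[np.sin(th),np.cos(th)]]); t=oc-R@mc
    return t,np.degrees(th),obs-(model@R.T+t)
E
python3 - <<'E'
from h import *
d=dict(np.load('pics/w1.npz'))
c=np.array([(68,112),(88,520),(752,125),(722,533)])/5.333+[180,125]-.4
W=wray(d,c,.0195)[:,:2]; M=np.array([(38,62),(-42,62),(38,-62),(-42,-62)])/1e3
t,th,res=fit2(M,W); print(t,th,(res*1e3).round(1))
# floor edge
R=np.array([[np.cos(np.radians(th)),-np.sin(np.radians(th))],[np.sin(np.radians(th)),np.cos(np.radians(th))]])
for px,z in (((115,500),.003),((690,515),.003),((410,68),.006),((410,115),.006)):
    print(px,(wray(d,np.array(px)/5.333+[180,125]-.4,z)[:,:2]-t)@R)
P=wcloud(d);m=np.linalg.norm(P[...,:2]-t,axis=-1)<.1
L=(P[...,:2]-t)@R
q=(abs(L[...,0])<.035)&(abs(L[...,1]-.061)<.006); print('left flange',np.histogram(P[q][:,2],8))
pr=R@np.array([-.002,-.0605])+t
plan([*pr,.30],th)
E
```

```text
[ 0.47682627 -0.27465632] -7.11740680344031 [[-0.7 -0.5]
 [ 0.8 -1.4]
 [-0.6  1.2]
 [ 0.5  0.7]]
(115, 500) [[-0.04356682  0.05836128]]
(690, 515) [[-0.04476443 -0.05801288]]
(410, 68) [[0.04408674 0.00044307]]
(410, 115) [[0.03532977 0.00028494]]
left flange (array([ 700,    0,    0,    0,    0,  148, 1960, 3259]), array([1.57435233e-05, 3.29094380e-02, 6.58031324e-02, 9.86968269e-02,
       1.31590521e-01, 1.64484216e-01, 1.97377910e-01, 2.30271605e-01,
       2.63165299e-01]))
t 1.0 row [-6.7 60.  28. ] [-0.09  0.16  0.79]
```

carry_out([
  [-15,-304,-43,0,0,-1.7,0],
  [-15,-304,-43,0,0,-1.7,0],
  [-15,-304,-43,0,0,-1.7,0],
  [-15,-304,-43,0,0,-1.7,0],
  [-15,-304,-43,0,0,-1.7,0],
  [-15,-304,-43,0,0,-1.7,0],
  [-15,-304,-43,0,0,-1.7,0],
  [-15,-304,-43,0,0,-1.7,0],
])

```text
time: 1.8
tool_pos: [0.4994, 0.0264, 0.3733]
ee_rot: [[0.997, -0.083, 0.001], [-0.083, -0.997, -0.001], [0.001, 0.001, -1.0]]
wrist_force: [0.4, -0.1, -0.0]
grip_width: 1.002
grip_force: 0.0
```

```bash
python3 - <<'E'
from h import *
s=env.state(); print(s['tool_pos'],s['joint_velocities'])
d=grab('wrist','w2')
cv2.imwrite('pics/w2big.png',cv2.resize(d['frame'][20:260,80:400,::-1],(800,600),interpolation=cv2.INTER_CUBIC))
E
```

```text
[0.49939386 0.02636139 0.37332863] [-0.05177639  0.00982023  0.01200696 -0.01714417 -0.0014407  -0.00936828]
```

View pics/w2big.png

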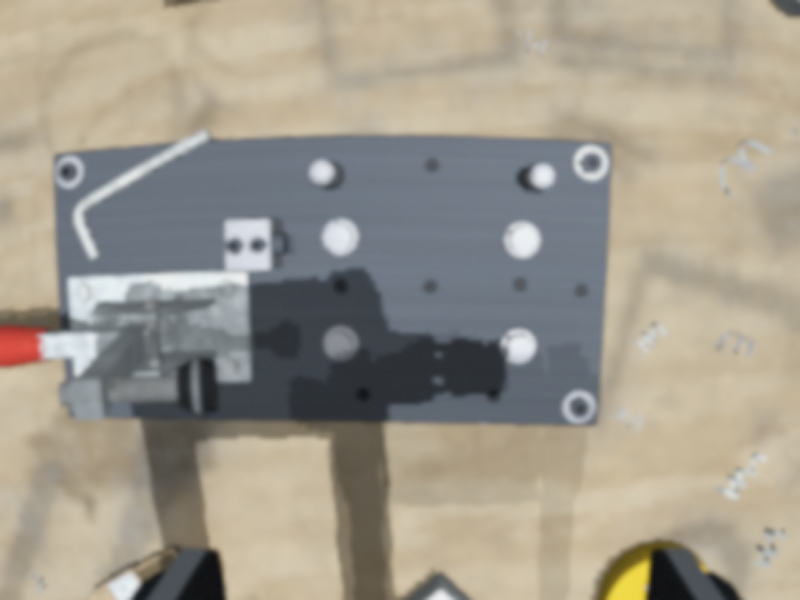

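The nest is clearly seen: buttons at crop (340,237), (522,240), (341,343) and (519,346), and dowel tops at (322,172) and (542,176). The hex key is at (140,175) and the end stop at (285,243).

```bash
python3 - <<'E'
from h import *
d=dict(np.load('pics/w2.npz'))
F=[((340,237),22,40,21),((522,240),22,-40,21),((341,343),-26,40,21),((519,346),-26,-40,21),((322,172),49.6,45,39),((542,176),49.6,-45,39),
((55,153),68,182,12),((610,142),68,-80,12),((597,423),-64,-80,12)]
uv=np.array([f[0] for f in F])/2.5+[80,20]-.3
W=np.array([wray(d,uv[i],F[i][3]/1e3+.0005)[0,:2] for i in range(len(F))]); M=np.array([f[1:3] for f in F])/1e3
for s in (slice(0,6),slice(0,9)):
    t,th,res=fit2(M[s],W[s]); print(t,th,(res*1e3).round(1).tolist())
    print('scale',np.linalg.norm(W[s]-W[s].mean(0))/np.linalg.norm(M[s]-M[s].mean(0)))
print('endstop',wray(d,np.array([285,243])/2.5+[80,20]-.3,.03))
E
```

```text
[0.53914517 0.02449697] -5.702400086439282 [[-0.4, -0.7], [-0.3, 1.0], [0.9, -1.0], [1.0, 0.5], [-0.5, -0.5], [-0.7, 0.7]]
scale 0.9810784927167663
[0.53922282 0.02451331] -5.630022901322572 [[-0.4, -0.8], [-0.4, 1.0], [0.9, -1.0], [0.8, 0.5], [-0.5, -0.6], [-0.8, 0.6], [-0.5, -1.9], [-0.5, 1.5], [1.5, 0.7]]
scale 0.9864003871771708
endstop [[0.56488379 0.08397962 0.03      ]]
```

```bash
python3 - <<'E'
from h import *
plan([.4845,-.3346,.24],-7.12)
E
```

```text
t 1.85 row [ 15.8 359.6 133.4] [ 0.07 -0.03  2.22]
```

carry_out([
  [16,360,60,0,0,2.2,0.72],
  [16,360,60,0,0,2.2,0.72],
  [16,360,60,0,0,2.2,0.72],
  [16,360,60,0,0,2.2,0.72],
  [16,360,60,0,0,2.2,0.72],
  [16,360,60,0,0,2.2,0.72],
  [16,360,100,0,0,2.2,0.72],
  [16,360,133,0,0,2.2,0.72],
])

```text
time: 2.65
tool_pos: [0.4833, -0.337, 0.2494]
ee_rot: [[0.991, -0.13, 0.005], [-0.13, -0.991, -0.007], [0.006, 0.006, -1.0]]
wrist_force: [1.3, 0.1, 0.2]
grip_width: 0.279
grip_force: 0.0
```

carry_out([
  [0,0,0,0,0,0,0.72],
  [0,0,0,0,0,0,0.72],
])

```text
time: 2.85
tool_pos: [0.4831, -0.3323, 0.2457]
ee_rot: [[0.992, -0.128, -0.003], [-0.128, -0.992, 0.003], [-0.004, -0.002, -1.0]]
wrist_force: [0.0, 1.0, 0.8]
grip_width: 0.282
grip_force: 0.0
```

```bash
python3 - <<'E'
from h import *
plan([.4845,-.3346,.179],-7.12)
d=grab('wrist','w3')
cv2.imwrite('pics/w3big.png',cv2.resize(d['frame'][130:370,100:420,::-1],(800,600),interpolation=cv2.INTER_CUBIC))
E
```

```text
t 2.85 row [ 1.9  2.3 66.7] [-0.13  0.21 -0.21]
```

View pics/w3big.png

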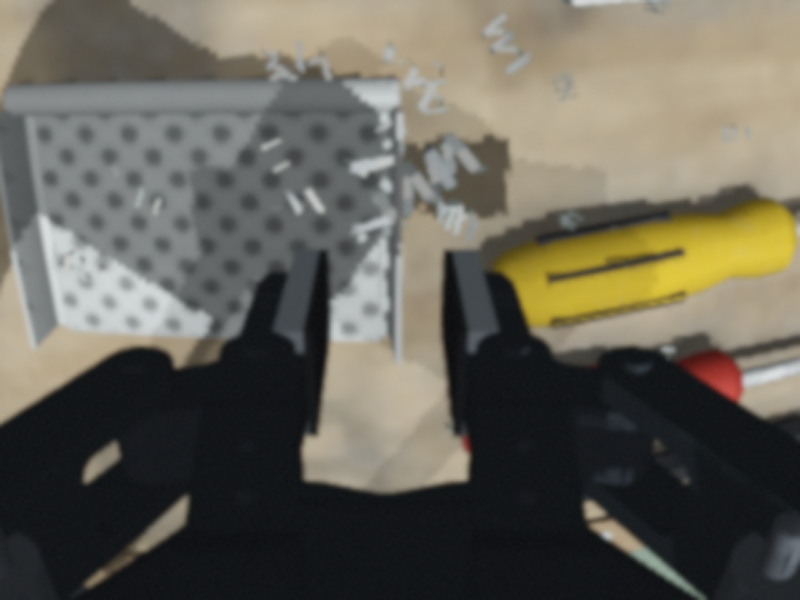

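The fingers straddle the right flange (flange at crop x≈398, pads at 325 and 447), and the screwdriver handle is clear on the right. Descending.

carry_out([
  [0,0,20,0,0,0,0.72],
  [0,0,35,0,0,0,0.72],
  [0,0,48,0,0,0,0.72],
  [0,0,58,0,0,0,0.72],
  [0,0,58,0,0,0,0.72],
  [0,0,58,0,0,0,0.72],
  [0,0,58,0,0,0,0.72],
])

```text
time: 3.6
tool_pos: [0.4853, -0.3306, 0.1902]
ee_rot: [[0.992, -0.123, 0.001], [-0.123, -0.992, -0.001], [0.001, 0.001, -1.0]]
wrist_force: [1.0, -0.3, -0.3]
grip_width: 0.277
grip_force: 0.0
```

carry_out([
  [0,3,5,0,0,0,0.72],
  [0,3,10,0,0,0,0.72],
  [0,3,10,0,0,0,0.72],
])

```text
time: 3.9
tool_pos: [0.4842, -0.3334, 0.1783]
ee_rot: [[0.992, -0.124, -0.001], [-0.124, -0.992, 0.001], [-0.002, -0.001, -1.0]]
wrist_force: [-0.5, 0.1, -0.5]
grip_width: 0.282
grip_force: 0.0
```

carry_out([
  [0,0,0,0,0,0,0.85],
  [0,0,0,0,0,0,0.92],
  [0,0,0,0,0,0,1],
  [0,0,0,0,0,0,1],
  [0,0,0,0,0,0,1],
  [0,0,0,0,0,0,1],
], squeeze=30)

```text
time: 4.5
tool_pos: [0.4847, -0.3336, 0.1798]
ee_rot: [[0.992, -0.124, 0.001], [-0.124, -0.992, -0.001], [0.001, 0.0, -1.0]]
wrist_force: [-0.8, -0.3, 2.9]
grip_width: 0.041
grip_force: 29.1
```

carry_out([
  [0,0,-15,0,0,0,1],
  [0,0,-35,0,0,0,1],
  [0,0,-55,0,0,0,1],
  [0,0,-72,0,0,0,1],
  [0,0,-72,0,0,0,1],
  [0,0,-72,0,0,0,1],
], squeeze=40)

```text
time: 5.1
tool_pos: [0.4845, -0.3333, 0.2515]
ee_rot: [[0.992, -0.123, 0.0], [-0.123, -0.992, -0.001], [0.0, 0.001, -1.0]]
wrist_force: [-0.5, 0.3, -1.2]
grip_width: 0.022
grip_force: 39.5
```

```bash
python3 - <<'E'
from h import *
# seat grasp in nest frame: (.015-.006, -.0585-.010) staging
a=np.radians(-5.65); R=np.array([[np.cos(a),-np.sin(a)],[np.sin(a),np.cos(a)]]); t=np.array([.5392,.0245])
p=t+R@[.015-.006,-.0585-.006]; print(p)
s=env.state(); plan([*p,.250],-5.65,s); print(s['wrist_force'],s['torque'])
d=grab('wrist','w4')
cv2.imwrite('pics/w4big.png',cv2.resize(d['frame'][:,:,::-1],(800,600),interpolation=cv2.INTER_CUBIC))
P=wcloud(d)
E
```

```text
[ 0.54180616 -0.04057271]
t 5.1 row [  20.8 -297.6    1.4] [ 0.03 -0.01 -1.44]
[-0.51070168  0.32714502 -1.17766588] [-0.05184841  0.00331988 -0.04502136]Traceback (most recent call last):
  File "<stdin>", line 8, in <module>
  File "h.py", line 15, in wcloud
    pos=d['pos'] if pos is None else pos; rot=d['rot'] if rot is None else rot
        ~^^^^^^^
KeyError: 'pos'
```

View pics/w4big.png

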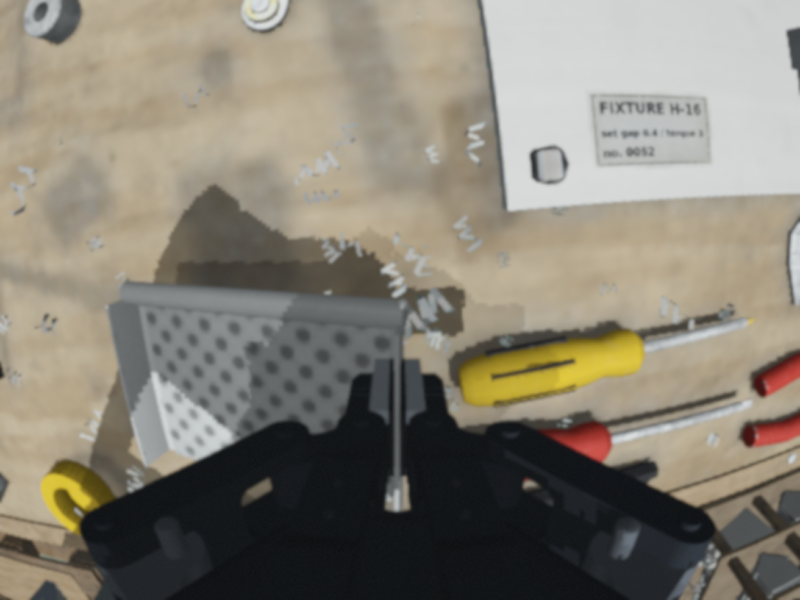

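The flap is held by its right flange, with tube corners at (122,290) and (402,310). I'll check its tilt and depth in the hand.

```bash
cat >> h.py <<'E'
def tiltcheck(fn,c=(-.008,-.070),half=(.02,.03)):
    """floor plane of held flap, tool frame; c = region centre in tool xy"""
    d=dict(np.load(f'pics/{fn}.npz')); P=wcloud(d,np.zeros(3),np.eye(3))
    m=(abs(P[...,0]-c[0])<half[0])&(abs(P[...,1]-c[1])<half[1])&(P[...,2]>.12)&(P[...,2]<.215)
    q=P[m]
    for _ in range(6):
        A=np.c_[q[:,0]-0,q[:,1],np.ones(len(q))]; s=np.linalg.lstsq(A,q[:,2],rcond=None)[0]; r=q[:,2]-A@s
        q=q[abs(r)<max(2*np.median(abs(r)),.0015)]
    print('n',len(q),'slopes dz/dx,dz/dy (tool, deg)',np.degrees(s[:2]).round(2),'floor z at tool (0,0)',s[2],'at (0,-.0585)',s[2]-s[1]*.0585,'rms',r.std())
    return d,P,s
E
python3 - <<'E'
from h import *
d,P,s=tiltcheck('w4',(.0,-.06),(.022,.04))
# corners, with measured depth, tool frame, big px: tube ends on silhouette
for u,v in ((122,290),(402,312),(122,305),(140,455),(170,452),(260,295)):
    print((u,v),P[round(v*.64),round(u*.64)].round(4))
E
```

```text
n 5258 slopes dz/dx,dz/dy (tool, deg) [ -0.53 -13.27] floor z at tool (0,0) 0.17780935355233293 at (0,-.0585) 0.1913588136919657 rms 0.0004880775212797635
(122, 290) [ 0.0264 -0.1145  0.1952]
(402, 312) [0.0266 0.002  0.1686]
(122, 305) [ 0.0205 -0.1151  0.1944]
(140, 455) [-0.1009 -0.1674  0.2508]
(170, 452) [-0.096  -0.1436  0.252 ]
(260, 295) [ 0.0287 -0.0472  0.1807]
```

The flap droops 13° to the left because the pads settled on the leaning flange's inner face. Tilting the tool +13° about its x will level it. First I'll locate the flap precisely in the tool frame.

```bash
python3 - <<'E'
from h import *
d,P,s=tiltcheck('w4',(.0,-.06),(.022,.04))
L=Ro.from_euler('x',-np.arctan(-s[1]))  # maps held tool coords -> levelled coords
ph=np.arctan(s[1]); Q=P@Ro.from_euler('x',-ph).as_matrix().T
m=(abs(Q[...,0])<.02)&(abs(Q[...,1]+.10)<.03)&(P[...,2]<.215)
zf=np.median(Q[m][:,2]); print('ph',np.degrees(ph),'floor level z',zf)
H=zf-Q[...,2]
# tube crest
for y0 in(-.13,-.11,-.09,-.07,-.05):
    k=(abs(Q[...,1]-y0)<.008)&(H>.003)&(H<.015)&(Q[...,0]>.01)&(Q[...,0]<.06)
    q=Q[k]; h=H[k]
    # circle fit r=5
    from scipy.optimize import least_squares
    f=least_squares(lambda c:np.hypot(q[:,0]-c[0],h-c[1])-.005,[.026,.004],loss='soft_l1',f_scale=.0005)
    print(y0,len(q),f.x.round(4),'x range',q[:,0].min().round(4),q[:,0].max().round(4))
for x0 in (-.03,-.01,.005,.015):
    k=(abs(Q[...,0]-x0)<.008)&(H>.010)&(H<.024)&(Q[...,1]<-.1)&(Q[...,1]>-.16)
    q=Q[k]; 
    if len(q): print('flange',x0,len(q),'y pct',np.percentile(q[:,1],[2,50,98]).round(4),'h max',np.percentile(H[k],98).round(4), 'y at top', np.median(q[H[k]>.0145][:,1]).round(4))
s=env.state(); print(Ro.from_euler('x',ph).as_matrix().round(3))
E
```

```text
n 5258 slopes dz/dx,dz/dy (tool, deg) [ -0.53 -13.27] floor z at tool (0,0) 0.17780935355233293 at (0,-.0585) 0.1913588136919657 rms 0.0004880775212797635
ph -13.040600953286141 floor level z 0.1731361810113554
-0.13 290 [0.0245 0.0041] x range 0.0195 0.0297
-0.11 357 [0.0246 0.004 ] x range 0.0198 0.0299
-0.09 430 [0.0244 0.0041] x range 0.0198 0.0299
-0.07 514 [0.0245 0.004 ] x range 0.0196 0.0297
-0.05 593 [0.0244 0.004 ] x range 0.0101 0.0297
flange -0.03 187 y pct [-0.1588 -0.157  -0.1556] h max 0.0175 y at top -0.1572
flange -0.01 204 y pct [-0.159  -0.1569 -0.1555] h max 0.0174 y at top -0.1572
flange 0.005 214 y pct [-0.1586 -0.1569 -0.1556] h max 0.0177 y at top -0.1572
flange 0.015 223 y pct [-0.1586 -0.1569 -0.1555] h max 0.0177 y at top -0.1573
[[ 1.    -0.     0.   ]
 [ 0.     0.974  0.226]
 [-0.    -0.226  0.974]]
```

```bash
cat >> h.py <<'E'
def planT(off,yaw=-5.65,tilt=13.04,pitch=-.5,nest=(.5392,.0245),grasp=(.0151,-.0966,.1753),s=None):
    """flap offset off (m, nest frame) from seat"""
    s=s or env.state(); R=np.array(s['ee_rot']); a=np.radians(yaw); c,n=np.cos(a),np.sin(a)
    xy=np.array(nest)+np.array([[c,-n],[n,c]])@[off[0]+grasp[0],off[1]+grasp[1]]
    p=np.array([*xy,.021+grasp[2]+off[2]])
    T=np.array([[c,n,0],[n,-c,0],[0,0,-1]])@Ro.from_euler('xy',[tilt,pitch],degrees=True).as_matrix()
    print('t',s['time'],'p',p.round(4),'row',(R.T@(p-s['tool_pos'])*1e3).round(1),np.degrees(Ro.from_matrix(R.T@T).as_rotvec()).round(2))
E
python3 -c "
from h import *
planT((-.008,-.008,.045))"
```

```text
t 5.15 p [ 0.536  -0.0803  0.2413] row [  20.2 -257.3    9.3] [12.99 -0.58 -1.38]
```

carry_out([
  [0,0,-10,4,0,0,1],
  [2,-15,-15,8,0,0,1],
  [4,-35,-15,11,-0.3,-0.5,1],
  [7,-60,-15,13,-0.6,-1,1],
  [10,-85,-15,13,-0.6,-1.4,1],
  [12,-110,-15,13,-0.6,-1.4,1],
  [14,-140,-15,13,-0.6,-1.4,1],
  [16,-165,-10,13,-0.6,-1.4,1],
])

```text
time: 5.95
tool_pos: [0.5207, -0.1703, 0.2602]
ee_rot: [[0.995, -0.098, 0.013], [-0.098, -0.969, 0.225], [-0.009, -0.226, -0.974]]
wrist_force: [0.6, -0.2, -1.4]
grip_width: 0.017
grip_force: 39.6
```

```bash
python3 -c "
from h import *
planT((-.008,-.008,.045))"
```

```text
t 5.95 p [ 0.536  -0.0803  0.2413] row [  6.6 -84.5  38.9] [0.01 0.04 0.01]
```

carry_out([
  [2,-15,7,0,0,0,1],
  [3,-30,14,0,0,0,1],
  [4,-45,21,0,0,0,1],
  [6,-60,28,0,0,0,1],
  [6,-75,34,0,0,0,1],
  [6,-84,38,0,0,0,1],
  [6,-84,38,0,0,0,1],
  [6,-84,38,0,0,0,1],
])

```text
time: 6.75
tool_pos: [0.5356, -0.0823, 0.2433]
ee_rot: [[0.995, -0.097, 0.015], [-0.098, -0.97, 0.224], [-0.007, -0.224, -0.974]]
wrist_force: [-0.7, 0.2, -0.6]
grip_width: 0.018
grip_force: 39.7
```

```bash
python3 - <<'E'
from h import *
s=env.state(); grab('wrist','w5'); 
d,P,q=tiltcheck('w5',(.0,-.06),(.022,.04))
ph=np.arctan(q[1]); Q=P@Ro.from_euler('x',-ph).as_matrix().T
m=(abs(Q[...,0])<.02)&(abs(Q[...,1]+.10)<.03)&(P[...,2]<.215); zf=np.median(Q[m][:,2]); H=zf-Q[...,2]
k=(abs(Q[...,0]-.0)<.02)&(H>.0145)&(H<.024)&(Q[...,1]<-.1)&(Q[...,1]>-.18); print('zf',zf,'flange top y',np.median(Q[k][:,1]))
k=(abs(Q[...,1]+.1)<.03)&(H>.003)&(H<.015)&(Q[...,0]>.01)&(Q[...,0]<.05); print('tube x',(np.percentile(Q[k][:,0],[1,99])))
planT((-.008,-.008,.045),s=s)
cv2.imwrite('pics/w5big.png',cv2.resize(d['frame'][100:340,20:340,::-1],(800,600),interpolation=cv2.INTER_CUBIC))
E
```

```text
n 5245 slopes dz/dx,dz/dy (tool, deg) [ -0.51 -13.5 ] floor z at tool (0,0) 0.17763962845663556 at (0,-.0585) 0.19142356980372316 rms 0.000482955985177605
zf 0.17280691230888678 flange top y -0.1577957128916261
tube x [0.02019297 0.02968598]
t 6.75 p [ 0.536  -0.0803  0.2413] row [ 0.2 -1.5  2.4] [ 0.08 -0.07  0.05]
```

View pics/w5big.png

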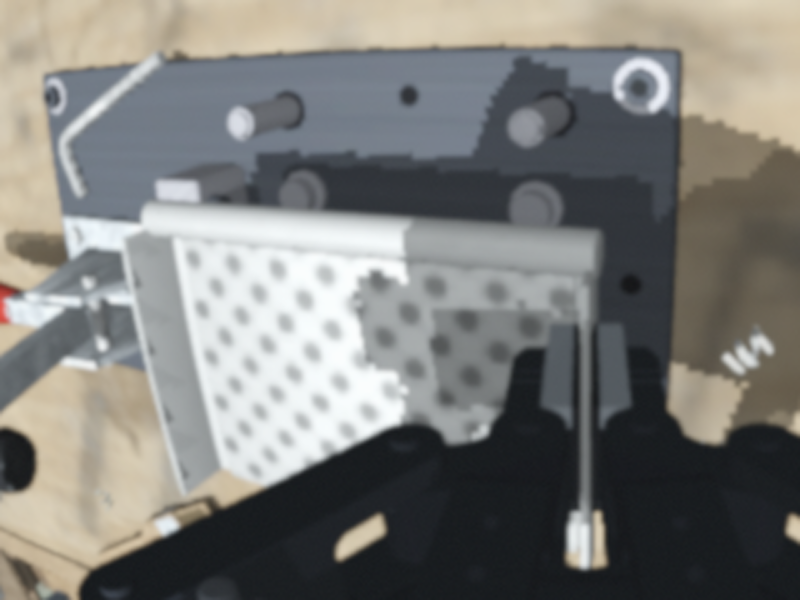

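The flap is level over the nest and still behind the dowels (tops at crop (240,122) and (525,127)), and the clamp arm is clear on the left. I'll refine the relative offset from this same image.

```bash
python3 - <<'E'
from h import *
d=dict(np.load('pics/w5.npz'));P=wcloud(d)
uv=np.array([(240,122),(524,128)])/2.5+[20,100]-.3
D=wray(d,uv,.039); print('dowels',D,'depth:',[P[int(round(v)),int(round(u))].round(4) for u,v in uv])
mid=D.mean(0)[:2]; v=D[0]-D[1]; yaw=np.degrees(np.arctan2(-v[0],v[1])); print('yaw',yaw,'len',np.linalg.norm(v))
a=np.radians(-5.65);R=np.array([[np.cos(a),-np.sin(a)],[np.sin(a),np.cos(a)]])
n=mid-R@[.0496,0]; print('nest origin',n)
# flap pose world
T=np.array(d['rot'])
c=T@Ro.from_euler('x',-13.2,degrees=True).as_matrix()@np.array([-.0151,-.0968,.1750])+d['pos']; print('flap underside centre',c)
print('flap in nest', R.T@(c[:2]-n), R.T@(c[:2]-[.5392,.0245]),'z above seat',c[2]-.021)
# end stop block top corner region and plate depth
m=(np.linalg.norm(P[...,:2]-(n+R@[.03,-.07]),axis=-1)<.008); print('plate z',np.median(P[m][:,2]))
E
```

```text
dowels [[ 0.59309064  0.06402749  0.039     ]
 [ 0.58373384 -0.02450556  0.039     ]] depth: [array([0.5934, 0.0638, 0.0388]), array([ 0.5837, -0.0243,  0.0391])]
yaw -6.033029595653223 len 0.0890261160158224
nest origin [0.5390532  0.02464415]
flap underside centre [0.52867433 0.01492805 0.06803179]
flap in nest [-0.00937189 -0.01069071] [-0.00953216 -0.01056171] z above seat 0.047031793110244205
plate z 0.15316299868079075
```

carry_out([
  [0,2,10,0,0,0,1],
  [0,4,20,0,0,0,1],
  [0,7,30,0,0,0,1],
  [0,8.5,37,0,0,0,1],
  [0,9.5,41,0,0,0,1],
  [0,9.5,41,0,0,0,1],
  [0,9.5,41,0,0,0,1],
])

```text
time: 7.5
tool_pos: [0.5353, -0.0823, 0.2012]
ee_rot: [[0.995, -0.098, 0.015], [-0.098, -0.969, 0.225], [-0.007, -0.225, -0.974]]
wrist_force: [-0.7, -0.4, -2.2]
grip_width: 0.022
grip_force: 39.7
```

```bash
cat >> h.py <<'E'
def where(tilt=-13.2,g=(-.0151,-.0968,.1750)):
    s=env.state(); T=np.array(s['ee_rot']); a=np.radians(-5.65);R=np.array([[np.cos(a),-np.sin(a)],[np.sin(a),np.cos(a)]])
    M=T@Ro.from_euler('x',tilt,degrees=True).as_matrix(); c=M@np.array(g)+s['tool_pos']
    n=R.T@(c[:2]-[.5391,.0246]); F=R.T@s['wrist_force'][:2]
    print('t',s['time'],'flap in nest mm',(n*1e3).round(2),'z',round((c[2]-.021)*1e3,2),'yaw',np.degrees(np.arctan2(M[1,0],M[0,0])).round(2),'lvl',np.degrees(M[2,:2]).round(2),'F nest',F.round(2),round(s['wrist_force'][2],2),'grip',s['grip_width'],s['grip_force'])
    B=np.c_[R,[0,0]]; B=np.vstack([B,[0,0,1]]); print('tool comps of nest x,y,z:',(T.T@B).T.round(3).tolist())
E
python3 -c "
from h import *
where()"
```

```text
t 7.5 flap in nest mm [ -9.6  -10.59] z 5.0 yaw -5.65 lvl [-0.42  0.2 ] F nest [-0.63 -0.42] -2.21 grip 0.022367106694153573 39.740378125570714
tool comps of nest x,y,z: [[1.0, -0.002, -0.007], [0.0, -0.974, 0.225], [-0.007, -0.225, -0.974]]
```

carry_out([
  [0,0.25,1,0,0,0,1],
  [0,0.5,2,0,0,0,1],
  [0,0.7,3,0,0,0,1],
  [0,0.7,3,0,0,0,1],
  [0,0.7,3,0,0,0,1],
])

```text
time: 8.0
tool_pos: [0.5352, -0.0823, 0.1981]
ee_rot: [[0.995, -0.097, 0.015], [-0.098, -0.969, 0.225], [-0.008, -0.225, -0.974]]
wrist_force: [-0.2, 1.1, -1.5]
grip_width: 0.02
grip_force: 39.7
```

carry_out([
  [0,0.1,0.5,0,0,0,1],
  [0,0.2,1,0,0,0,1],
  [0,0.2,1,0,0,0,1],
  [0,0.2,1,0,0,0,1],
])

```text
time: 8.4
tool_pos: [0.5352, -0.0823, 0.197]
ee_rot: [[0.995, -0.098, 0.015], [-0.098, -0.969, 0.225], [-0.008, -0.225, -0.974]]
wrist_force: [0.9, 0.4, -0.9]
grip_width: 0.018
grip_force: 39.7
```

```bash
python3 -c "
from h import *
where()"
```

```text
t 8.4 flap in nest mm [ -9.84 -10.54] z 0.78 yaw -5.64 lvl [-0.44  0.2 ] F nest [0.82 0.49] -0.86 grip 0.01771013481984751 39.687395102810115
tool comps of nest x,y,z: [[1.0, -0.002, -0.007], [0.0, -0.974, 0.225], [-0.008, -0.225, -0.974]]
```

carry_out([
  [0,0.1,0.5,0,0,0,1],
  [0,0.2,1,0,0,0,1],
  [0,0.2,1,0,0,0,1],
  [0,0.2,1,0,0,0,1],
])

```text
time: 8.8
tool_pos: [0.5352, -0.0823, 0.1961]
ee_rot: [[0.995, -0.097, 0.015], [-0.098, -0.97, 0.224], [-0.007, -0.225, -0.974]]
wrist_force: [-1.7, -0.2, 0.1]
grip_width: 0.018
grip_force: 39.3
```

carry_out([
  [0,0,0.3,0,0,0,1],
  [0,0.1,0.5,0,0,0,1],
  [0,0.1,0.5,0,0,0,1],
  [0,0.1,0.5,0,0,0,1],
])

```text
time: 9.2
tool_pos: [0.5352, -0.0824, 0.1957]
ee_rot: [[0.995, -0.097, 0.015], [-0.098, -0.97, 0.224], [-0.007, -0.225, -0.974]]
wrist_force: [-0.9, -1.4, 1.4]
grip_width: 0.02
grip_force: 39.4
```

The flap is down on the rests. Now I'll slide it toward the locators, most of the gap first, then in fine steps.

carry_out([
  [1.5,-1.5,0.3,0,0,0,1],
  [3,-3,0.7,0,0,0,1],
  [4.5,-4.5,1,0,0,0,1],
  [6,-6,1.4,0,0,0,1],
  [7,-7,1.6,0,0,0,1],
  [7,-7,1.6,0,0,0,1],
  [7,-7,1.6,0,0,0,1],
])

```text
time: 9.9
tool_pos: [0.5431, -0.0756, 0.1957]
ee_rot: [[0.995, -0.097, 0.016], [-0.098, -0.969, 0.225], [-0.007, -0.225, -0.974]]
wrist_force: [-1.3, -1.1, 3.8]
grip_width: 0.023
grip_force: 39.6
```

```bash
python3 - <<'E'
from h import *
where()
d=grab('wrist','w6'); d=dict(np.load('pics/w6.npz')); P=wcloud(d)
tiltcheck('w6',(0,-.06),(.022,.04))
cv2.imwrite('pics/w6big.png',cv2.resize(d['frame'][100:340,20:340,::-1],(800,600),interpolation=cv2.INTER_CUBIC))
E
```

```text
t 9.9 flap in nest mm [-2.46 -3.07] z -0.5 yaw -5.64 lvl [-0.38  0.17] F nest [-1.16 -1.19] 3.77 grip 0.02341822421481288 39.615501068875005
tool comps of nest x,y,z: [[1.0, -0.001, -0.007], [0.0, -0.974, 0.225], [-0.007, -0.225, -0.974]]
n 5260 slopes dz/dx,dz/dy (tool, deg) [ -0.86 -11.31] floor z at tool (0,0) 0.17762008154379771 at (0,-.0585) 0.18917179311882462 rms 0.0004913252624710024
```

View pics/w6big.png

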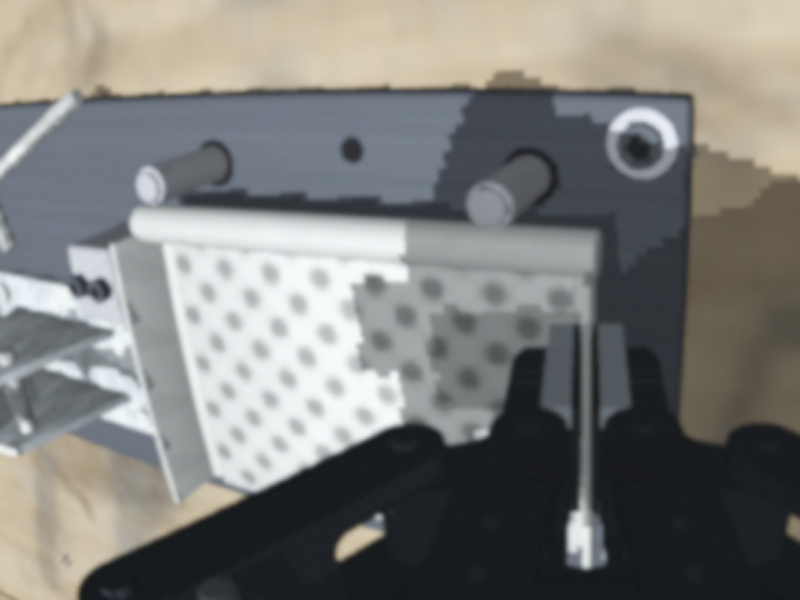

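The flap is about 2–3 mm short of the dowels. The floor now reads 1.8° higher on the left, because pressing outboard of the right buttons levers it up. I'll open slightly so it settles flat, rise a little, and regrip.

carry_out([
  [0,0,-0.5,0,0,0,0.93],
  [0,0,-0.8,0,0,0,0.88],
  [0,-0.2,-0.8,0,0,0,0.88],
  [0,-0.2,-0.8,0,0,0,0.88],
])

```text
time: 10.35
tool_pos: [0.5427, -0.0756, 0.1959]
ee_rot: [[0.995, -0.098, 0.014], [-0.098, -0.969, 0.225], [-0.008, -0.225, -0.974]]
wrist_force: [0.2, 0.6, -0.2]
grip_width: 0.121
grip_force: 0.0
```

carry_out([
  [0,0,0,0,0,0,0.94],
  [0,0,0,0,0,0,1],
  [0,0,0,0,0,0,1],
  [0,0,0,0,0,0,1],
], squeeze=30)

```text
time: 10.75
tool_pos: [0.5428, -0.0757, 0.1962]
ee_rot: [[0.995, -0.097, 0.015], [-0.098, -0.969, 0.225], [-0.008, -0.225, -0.974]]
wrist_force: [-0.6, 0.4, -1.0]
grip_width: 0.025
grip_force: 31.2
```

```bash
cat >> h.py <<'E'
def flapnest(fn):
    """flap pose in nest frame from wrist depth, dowels as nest reference"""
    d=dict(np.load(f'pics/{fn}.npz')); P=wcloud(d); a=np.radians(-5.65);R=np.array([[np.cos(a),-np.sin(a)],[np.sin(a),np.cos(a)]])
    L=P.copy(); L[...,:2]=(P[...,:2]-[.5391,.0246])@R
    m=(abs(L[...,0])<.02)&(L[...,1]>-.03)&(L[...,1]<.045)&(L[...,2]<.06)&(L[...,2]>.005); q=L[m]
    A=np.c_[q[:,:2],np.ones(len(q))]; s=np.linalg.lstsq(A,q[:,2],rcond=None)[0]
    print('floor z',s[2].round(4),'tilt deg',np.degrees(s[:2]).round(2),len(q))
    for y0 in(-.035,-.02,0,.02,.035,.05):
        k=(abs(L[...,1]-y0)<.005)&(L[...,2]>.0265)&(L[...,2]<.036)&(L[...,0]>.028)&(L[...,0]<.0475); 
        if k.sum()>20: 
            x=L[k]; top=x[x[:,2]>np.percentile(x[:,2],70)]
            print('tube y',y0,len(x),'x 2/98%',np.percentile(x[:,0],[2,98]).round(4),'crest',top[:,0].mean().round(4),'z',x[:,2].max().round(4))
    k=(abs(L[...,0])<.03)&(L[...,2]>.035)&(L[...,2]<.043)&(abs(L[...,1]-.06)<.008); print('left flange top y',np.percentile(L[k][:,1],[2,50,98]).round(4))
    k=(L[...,2]>.0375)&(L[...,2]<.043)&(abs(L[...,0]-.05)<.009)
    for sg in(1,-1):
        j=k&(abs(L[...,1]-sg*.045)<.01); print('dowel',L[j].mean(0).round(4),j.sum())
    return d,L
E
python3 - <<'E'
from h import *
where(); grab('wrist','w7'); flapnest('w7')
E
```

```text
t 10.75 flap in nest mm [-2.94 -3.19] z 0.01 yaw -5.64 lvl [-0.45  0.19] F nest [-0.63  0.31] -0.98 grip 0.024663636145980904 31.171406373905484
tool comps of nest x,y,z: [[1.0, -0.002, -0.008], [0.0, -0.974, 0.225], [-0.008, -0.225, -0.974]]
floor z 0.0231 tilt deg [-0.01  0.05] 5036
tube y -0.035 331 x 2/98% [0.0331 0.042 ] crest 0.0372 z 0.0334
tube y -0.02 295 x 2/98% [0.0331 0.0421] crest 0.0372 z 0.0339
tube y 0 245 x 2/98% [0.0336 0.0423] crest 0.0372 z 0.0336
tube y 0.02 189 x 2/98% [0.0335 0.0422] crest 0.0373 z 0.0333
tube y 0.035 168 x 2/98% [0.0335 0.042 ] crest 0.0376 z 0.0357
tube y 0.05 146 x 2/98% [0.0334 0.0421] crest 0.0374 z 0.0331
left flange top y [0.0562 0.0577 0.0677]
dowel [0.0497 0.0438 0.0392] 127
dowel [ 0.0497 -0.0451  0.0391] 275
```

The flap is now flat (tilt 0.05°, floor z 23.1 mm). The tube crest reads 37.3 mm and needs 39.6, so 2.3 mm remain in x and about 3 mm in y.

carry_out([
  [0.5,-0.6,0.1,0,0,0,1],
  [1,-1.2,0.3,0,0,0,1],
  [1.5,-1.8,0.4,0,0,0,1],
  [1.8,-2.3,0.5,0,0,0,1],
  [1.8,-2.3,0.5,0,0,0,1],
  [1.8,-2.3,0.5,0,0,0,1],
])

```text
time: 11.4
tool_pos: [0.5449, -0.0735, 0.1962]
ee_rot: [[0.995, -0.097, 0.015], [-0.098, -0.969, 0.225], [-0.007, -0.225, -0.974]]
wrist_force: [-1.1, -1.0, -1.0]
grip_width: 0.022
grip_force: 31.1
```

carry_out([
  [0,-0.3,0.1,0,0,0,1],
  [0,-0.6,0.1,0,0,0,1],
  [0,-0.8,0.2,0,0,0,1],
  [0,-0.8,0.2,0,0,0,1],
])

```text
time: 11.8
tool_pos: [0.5449, -0.0728, 0.1962]
ee_rot: [[0.995, -0.098, 0.015], [-0.098, -0.97, 0.224], [-0.008, -0.225, -0.974]]
wrist_force: [0.4, -0.9, -1.3]
grip_width: 0.024
grip_force: 31.1
```

carry_out([
  [0.3,0,0,0,0,0,1],
  [0.6,0,0,0,0,0,1],
  [0.8,0,0,0,0,0,1],
  [0.8,0,0,0,0,0,1],
])

```text
time: 12.2
tool_pos: [0.5455, -0.0729, 0.1962]
ee_rot: [[0.995, -0.097, 0.014], [-0.098, -0.97, 0.225], [-0.009, -0.225, -0.974]]
wrist_force: [-2.0, -0.9, 0.7]
grip_width: 0.024
grip_force: 31.3
```

```bash
python3 - <<'E'
from h import *
where(); grab('wrist','w8'); flapnest('w8')
E
```

```text
t 12.2 flap in nest mm [-0.69 -0.23] z 0.02 yaw -5.63 lvl [-0.49  0.21] F nest [-1.94 -1.11] 0.74 grip 0.023973079249167806 31.302575111039914
tool comps of nest x,y,z: [[1.0, -0.002, -0.008], [0.0, -0.974, 0.225], [-0.009, -0.225, -0.974]]
floor z 0.0231 tilt deg [0.05 0.05] 4917
tube y -0.035 319 x 2/98% [0.0353 0.0443] crest 0.0395 z 0.0333
tube y -0.02 304 x 2/98% [0.035  0.0444] crest 0.0395 z 0.0336
tube y 0 250 x 2/98% [0.0357 0.0442] crest 0.0393 z 0.0342
tube y 0.02 199 x 2/98% [0.0357 0.0445] crest 0.0393 z 0.0335
tube y 0.035 178 x 2/98% [0.0356 0.044 ] crest 0.0394 z 0.0336
tube y 0.05 118 x 2/98% [0.0352 0.0437] crest 0.0394 z 0.0328
left flange top y [0.0591 0.0606 0.0677]
dowel [0.0497 0.044  0.0391] 143
dowel [ 0.0497 -0.0453  0.0392] 272
```

Nearly home: tube crest 39.4 mm all along and left flange 60.6 mm. A few more fine steps until the force builds.

carry_out([
  [0.3,0,0,0,0,0,1],
  [0.5,0,0,0,0,0,1],
  [0.5,0,0,0,0,0,1],
])

```text
time: 12.55
tool_pos: [0.5458, -0.0729, 0.1962]
ee_rot: [[0.995, -0.098, 0.013], [-0.098, -0.969, 0.225], [-0.009, -0.225, -0.974]]
wrist_force: [-5.6, -1.3, 3.4]
grip_width: 0.018
grip_force: 31.6
```

carry_out([
  [0,-0.3,0.1,0,0,0,1],
  [0,-0.5,0.1,0,0,0,1],
  [0,-0.5,0.1,0,0,0,1],
])

```text
time: 12.85
tool_pos: [0.5458, -0.0727, 0.1962]
ee_rot: [[0.995, -0.098, 0.013], [-0.098, -0.97, 0.224], [-0.009, -0.224, -0.975]]
wrist_force: [-5.3, -2.8, 2.9]
grip_width: 0.022
grip_force: 31.6
```

carry_out([
  [0.3,0,0,0,0,0,1],
  [0.5,0,0,0,0,0,1],
  [0.5,0,0,0,0,0,1],
])

```text
time: 13.15
tool_pos: [0.546, -0.0728, 0.1962]
ee_rot: [[0.995, -0.098, 0.012], [-0.098, -0.97, 0.224], [-0.01, -0.224, -0.975]]
wrist_force: [-6.4, -3.1, 3.1]
grip_width: 0.023
grip_force: 31.7
```

carry_out([
  [0,-0.3,0.1,0,0,0,1],
  [0,-0.5,0.1,0,0,0,1],
  [0,-0.5,0.1,0,0,0,1],
])

```text
time: 13.45
tool_pos: [0.5461, -0.0725, 0.1963]
ee_rot: [[0.995, -0.098, 0.012], [-0.098, -0.97, 0.223], [-0.01, -0.223, -0.975]]
wrist_force: [-6.6, -3.3, 3.0]
grip_width: 0.022
grip_force: 31.7
```

```bash
python3 - <<'E'
from h import *
where(); grab('wrist','w9'); flapnest('w9')
E
```

```text
t 13.45 flap in nest mm [-0.5  -0.16] z -0.1 yaw -5.61 lvl [-0.59  0.31] F nest [-6.27 -3.93] 3.01 grip 0.02238474830489594 31.736552471684263
tool comps of nest x,y,z: [[1.0, -0.002, -0.01], [0.001, -0.975, 0.223], [-0.01, -0.223, -0.975]]
floor z 0.0231 tilt deg [0.03 0.06] 4917
tube y -0.035 318 x 2/98% [0.0353 0.0444] crest 0.0397 z 0.0335
tube y -0.02 306 x 2/98% [0.0356 0.0444] crest 0.0398 z 0.0333
tube y 0 251 x 2/98% [0.0358 0.0443] crest 0.0394 z 0.0338
tube y 0.02 211 x 2/98% [0.0352 0.0445] crest 0.0397 z 0.0333
tube y 0.035 176 x 2/98% [0.0356 0.0441] crest 0.0397 z 0.0337
tube y 0.05 117 x 2/98% [0.0354 0.0434] crest 0.0394 z 0.0335
left flange top y [0.0592 0.0606 0.0676]
dowel [0.0496 0.044  0.0392] 141
dowel [ 0.0496 -0.0452  0.0392] 264
```

The flap is home: about 6 N on the dowels and 4 N on the end stop, with no further motion. Releasing and retreating along the flange lean.

carry_out([
  [0,0,0,0,0,0,0.92],
  [0,0,0,0,0,0,0.85],
  [0,0,0,0,0,0,0.8],
  [0,0,-5,0,0,0,0.8],
  [0,0,-15,0,0,0,0.8],
  [0,0,-40,0,0,0,0.8],
  [0,0,-75,0,0,0,0.8],
  [0,0,-100,0,0,0,0.8],
])

```text
time: 14.3
tool_pos: [0.5457, -0.0948, 0.2969]
ee_rot: [[0.995, -0.097, 0.018], [-0.098, -0.97, 0.224], [-0.004, -0.224, -0.974]]
wrist_force: [0.2, -0.1, 0.7]
grip_width: 0.2
grip_force: 0.0
```

```bash
python3 - <<'E'
from h import *
s=env.state(); print(s['joints']); grab('wrist','w10'); d,L=flapnest('w10')
# handle from top camera
t=grab('top','t1'); P=cloud(t); f=t['frame'].astype(int)
m=(f[...,0]>120)&(f[...,1]<70)&(f[...,2]<70)&(np.linalg.norm(P[...,:2]-[.54,.24],axis=-1)<.06)&(P[...,2]>.03)
a=np.radians(-5.65);R=np.array([[np.cos(a),-np.sin(a)],[np.sin(a),np.cos(a)]])
q=P[m].copy(); q[:,:2]=(q[:,:2]-[.5391,.0246])@R; print(len(q),q.min(0),q.mean(0),q.max(0)); print(np.polyfit(q[:,1],q[:,2],1))
E
```

```text
[-0.33438537  0.15298116  1.52148103  0.21927332  1.52584078  1.31913672]
floor z 0.0231 tilt deg [-0.02 -0.01] 2763
tube y -0.035 123 x 2/98% [0.0347 0.0442] crest 0.0393 z 0.0334
tube y -0.02 124 x 2/98% [0.0348 0.0444] crest 0.0398 z 0.0332
tube y 0 107 x 2/98% [0.0349 0.044 ] crest 0.0399 z 0.0333
tube y 0.02 110 x 2/98% [0.0342 0.0441] crest 0.0392 z 0.0336
tube y 0.035 98 x 2/98% [0.0346 0.0441] crest 0.0396 z 0.0332
tube y 0.05 71 x 2/98% [0.0353 0.0436] crest 0.0391 z 0.0327
left flange top y [0.0592 0.0607 0.0678]
dowel [0.0496 0.0442 0.0391] 77
dowel [ 0.0494 -0.0449  0.0393] 92
121 [-0.02445649  0.16761913  0.05899676] [-0.01780584  0.20339983  0.06974668] [-0.00966323  0.24303124  0.07987095]
[0.08976224 0.05148906]
```

The flap stayed put after release. The handle top surface centre is at nest (-18, 203, 70) mm, so the joint is near 1.36. I'll go high and over to the handle, turned 90°.

```bash
cat >> h.py <<'E'
def N(x,y):
    a=np.radians(-5.65); return np.array([.5391,.0246])+np.array([[np.cos(a),-np.sin(a)],[np.sin(a),np.cos(a)]])@[x,y]
E
python3 - <<'E'
from h import *
plan([*N(-.018,.220),.36],84.35)
E
```

```text
t 14.4 row [ -37.4 -343.6   16.6] [ -9.95 -10.26 -89.61]
```

carry_out([
  [0,-10,-44,0,0,0,0.5],
  [0,-18,-78,0,0,0,0.5],
  [-37,-344,17,-10,-10.3,-89.6,0.5],
  [-37,-344,17,-10,-10.3,-89.6,0.5],
  [-37,-344,17,-10,-10.3,-89.6,0.5],
  [-37,-344,17,-10,-10.3,-89.6,0.5],
  [-37,-344,17,-10,-10.3,-89.6,0.5],
  [-37,-344,17,-10,-10.3,-89.6,0.5],
])

```text
time: 15.2
tool_pos: [0.5422, 0.2071, 0.3564]
ee_rot: [[0.696, 0.717, -0.046], [0.717, -0.689, 0.101], [0.041, -0.104, -0.994]]
wrist_force: [1.1, -0.4, 0.1]
grip_width: 0.5
grip_force: 0.0
```

```bash
python3 - <<'E'
from h import *
print(env.state()['tool_pos']); plan([*N(-.018,.220),.33],84.35)
E
```

```text
[0.54219071 0.20710678 0.35639682]
t 15.2 row [ 26.8 -23.1  30.1] [ -4.94  -4.25 -38.31]
```

carry_out([
  [27,-23,30,-4.9,-4.2,-38.3,0.5],
  [27,-23,30,-4.9,-4.2,-38.3,0.5],
  [27,-23,30,-4.9,-4.2,-38.3,0.5],
  [27,-23,30,-4.9,-4.2,-38.3,0.5],
  [27,-23,30,-4.9,-4.2,-38.3,0.5],
  [27,-23,30,-4.9,-4.2,-38.3,0.5],
  [27,-23,30,-4.9,-4.2,-38.3,0.5],
])

```text
time: 15.9
tool_pos: [0.5437, 0.2434, 0.3303]
ee_rot: [[0.106, 0.994, -0.001], [0.994, -0.106, 0.002], [0.002, -0.002, -1.0]]
wrist_force: [0.3, -0.3, -0.4]
grip_width: 0.502
grip_force: 0.0
```

```bash
python3 - <<'E'
from h import *
s=env.state(); plan([*N(-.018,.220),.2136],84.35); d=grab('wrist','w11'); d=dict(np.load('pics/w11.npz'))
P=wcloud(d); f=d['frame'].astype(int)
a=np.radians(-5.65);R=np.array([[np.cos(a),-np.sin(a)],[np.sin(a),np.cos(a)]])
m=(f[...,0]>110)&(f[...,1]<70)&(f[...,2]<70)&(P[...,2]>.03)&(P[...,2]<.1)
q=P[m].copy(); q[:,:2]=(q[:,:2]-[.5391,.0246])@R; q=q[(abs(q[:,0]+.018)<.03)&(abs(q[:,1]-.2)<.06)]
print(len(q),q.min(0),q.mean(0),q.max(0)); print(np.polyfit(q[:,1],q[:,2],1))
T=P[m]; print('tool frame of handle', ((T-s['tool_pos'])@np.array(s['ee_rot'])).mean(0))
cv2.imwrite('pics/w11big.png',cv2.resize(d['frame'][:,:,::-1],(640,480)))
E
```

```text
t 15.9 row [  1.6  -0.9 116.7] [-0.09 -0.1  -0.45]
790 [-0.02622097  0.16722216  0.05881361] [-0.01780851  0.2082905   0.06842746] [-0.00889782  0.24708643  0.07372701]
[0.12013165 0.04340518]
tool frame of handle [-0.03669186  0.05693547  0.26633734]
```

View pics/w11big.png

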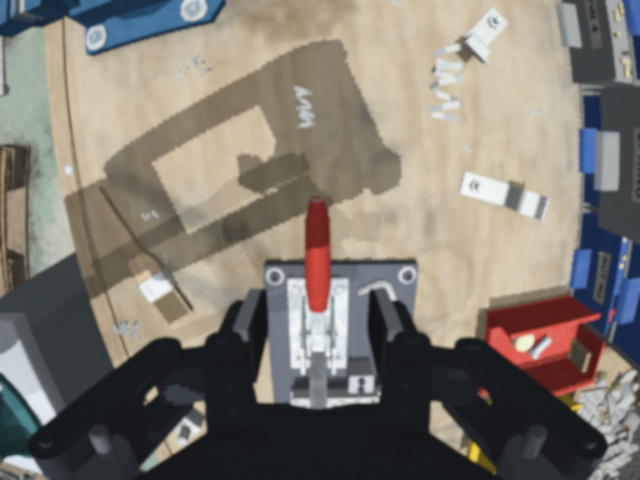

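The pinch is lined up: the red handle runs along image x≈318 between the fingers, with nothing else near. That was one picture over the limit of ten, so I'll view no more. Descending to pinch.

carry_out([
  [1,-1,30,0,0,-0.4,0.5],
  [1,-1,60,0,0,-0.4,0.5],
  [1,-1,85,0,0,-0.4,0.5],
  [1,-1,105,0,0,-0.4,0.5],
  [1,-1,115,0,0,-0.4,0.5],
  [1,-1,115,0,0,-0.4,0.5],
  [1,-1,115,0,0,-0.4,0.5],
])

```text
time: 16.65
tool_pos: [0.5434, 0.2447, 0.2167]
ee_rot: [[0.098, 0.995, 0.001], [0.995, -0.098, 0.002], [0.002, 0.001, -1.0]]
wrist_force: [0.7, -0.5, 0.8]
grip_width: 0.498
grip_force: 0.0
```

carry_out([
  [0,0,0,0,0,0,0.65],
  [0,0,0,0,0,0,0.75],
  [0,0,0,0,0,0,0.85],
  [0,0,0,0,0,0,0.85],
  [0,0,0,0,0,0,0.85],
], squeeze=20)

```text
time: 17.15
tool_pos: [0.5432, 0.2449, 0.2171]
ee_rot: [[0.098, 0.995, 0.001], [0.995, -0.098, 0.003], [0.003, 0.001, -1.0]]
wrist_force: [-3.2, 0.4, 4.5]
grip_width: 0.194
grip_force: 20.0
```

```bash
python3 - <<'E'
from h import *
s=env.state(); R=np.array(s['ee_rot']); g=R@[0,0,.155]+s['tool_pos']
a=np.radians(-5.65);Rn=np.array([[np.cos(a),-np.sin(a)],[np.sin(a),np.cos(a)]])
n=Rn.T@(g[:2]-[.5391,.0246]); print('grasp nest',n,g[2],s['grip_width'],s['grip_force'],s['wrist_force'])
# polar about pivot
X=-(n[1]-.115); Z=g[2]-.0515; r=np.hypot(X,Z); th=np.arctan2(Z,X); q0=1.307
print(r,np.degrees(th))
for q in np.arange(1.3,-.12,-.1):
    t=th-(q0-q); P=np.array([*(Rn@[n[0],.115-r*np.cos(t)]+[.5391,.0246]),.0515+r*np.sin(t)])
    print(q.round(2),(R.T@(P-g)*1e3).round(1))
E
```

```text
grasp nest [-0.01747833  0.22000099] 0.06207418463109213 0.1944615439440306 19.982846418279223 [-3.24634544  0.37989747  4.54390343]
0.10553208155562296 174.24938342596496
1.3 [-0.1  0.  -0.7]
1.2 [ -1.7   0.  -11.2]
1.1 [ -4.4   0.  -21.4]
1.0 [ -8.    0.  -31.3]
0.9 [-12.7   0.  -40.7]
0.8 [-18.2   0.  -49.7]
0.7 [-24.6   0.  -58.1]
0.6 [-31.9   0.  -65.8]
0.5 [-39.8   0.  -72.7]
0.4 [-48.4   0.  -78.8]
0.3 [-57.6   0.  -84. ]
0.2 [-67.3   0.  -88.2]
0.1 [-77.3   0.  -91.5]
-0.0 [-87.6   0.  -93.8]
-0.1 [-98.1   0.  -95. ]
```

carry_out([
  [-2,0,-11,0,0,0,0.85],
  [-4.5,0,-21.5,0,0,0,0.85],
  [-8,0,-31,0,0,0,0.85],
  [-12.5,0,-41,0,0,0,0.85],
  [-18,0,-50,0,0,0,0.85],
  [-24.5,0,-58,0,0,0,0.85],
  [-32,0,-66,0,0,0,0.85],
  [-32,0,-66,0,0,0,0.85],
])

```text
time: 17.95
tool_pos: [0.5398, 0.2111, 0.2834]
ee_rot: [[0.099, 0.995, 0.0], [0.995, -0.099, -0.0], [-0.0, 0.0, -1.0]]
wrist_force: [-0.0, -2.0, 2.8]
grip_width: 0.195
grip_force: 24.6
```

```bash
cat >> h.py <<'E'
def swing(qs=()):
    s=env.state(); R=np.array(s['ee_rot']); g=R@[0,0,.155]+s['tool_pos']
    a=np.radians(-5.65);Rn=np.array([[np.cos(a),-np.sin(a)],[np.sin(a),np.cos(a)]])
    n=Rn.T@(g[:2]-[.5391,.0246]); X=-(n[1]-.115); Z=g[2]-.0515; r=np.hypot(X,Z); th=np.arctan2(Z,X)
    print('grasp nest',n.round(4),g[2].round(4),'r',r.round(4),'q by grasp',1.307-np.radians(174.25)+th,'F nest',(Rn.T@s['wrist_force'][:2]).round(2),s['wrist_force'][2].round(2),s['grip_width'])
    for q in qs:
        t=np.radians(174.25)-(1.307-q); P=np.array([*(Rn@[n[0],.115-.1055*np.cos(t)]+[.5391,.0246]),.0515+.1055*np.sin(t)])
        print(q,(R.T@(P-g)*1e3).round(1))
E
python3 - <<'E'
from h import *
swing([.5,.4,.3,.2,.1,0,-.05])
t=grab('top','t2'); P=cloud(t); f=t['frame'].astype(int)
a=np.radians(-5.65);R=np.array([[np.cos(a),-np.sin(a)],[np.sin(a),np.cos(a)]])
L=P.copy(); L[...,:2]=(P[...,:2]-[.5391,.0246])@R
m=(f[...,0]>100)&(f[...,1]<70)&(f[...,2]<70)&(abs(L[...,0]+.018)<.03)&(abs(L[...,1]-.17)<.08)&(L[...,2]>.03); q=L[m]; print(len(q), q.mean(0) if len(q) else '')
E
```

```text
grasp nest [-0.0176  0.1857] 0.1284 r 0.1045 q by grasp 0.579510252642446 F nest [ 0.18 -1.95] 2.79 0.1954615527111745
0.5 [-5.7  0.  -6.2]
0.4 [-14.3   0.  -12.3]
0.3 [-23.5   0.  -17.4]
0.2 [-33.2   0.  -21.7]
0.1 [-43.2   0.  -24.9]
0 [-53.5   0.1 -27.2]
-0.05 [-58.7   0.1 -27.9]
0
```

carry_out([
  [-6,0,-6,0,0,0,0.85],
  [-14,0,-12,0,0,0,0.85],
  [-23.5,0,-17.5,0,0,0,0.85],
  [-33,0,-21.5,0,0,0,0.85],
  [-38,0,-23.5,0,0,0,0.85],
  [-43,0,-25,0,0,0,0.85],
  [-43,0,-25,0,0,0,0.85],
])

```text
time: 18.7
tool_pos: [0.5356, 0.1689, 0.3064]
ee_rot: [[0.099, 0.995, -0.001], [0.995, -0.099, 0.0], [0.0, -0.001, -1.0]]
wrist_force: [4.7, -2.1, -3.9]
grip_width: 0.197
grip_force: 27.3
```

```bash
python3 - <<'E'
from h import *
swing([.06,.02,-.02,-.05])
E
```

```text
grasp nest [-0.0178  0.1433] 0.1514 r 0.1039 q by grasp 0.11255397959788072 F nest [ 4.9  -1.64] -3.9 0.19716605223318218
0.06 [-4.9 -0.  -2.9]
0.02 [-9.1 -0.  -3.8]
-0.02 [-13.2   0.   -4.5]
-0.05 [-16.4   0.   -4.9]
```

carry_out([
  [-2.5,0,-0.7,0,0,0,0.85],
  [-5,0,-1.4,0,0,0,0.85],
  [-7,0,-1.8,0,0,0,0.85],
  [-9,0,-2,0,0,0,0.85],
  [-9,0,-2,0,0,0,0.85],
])

```text
time: 19.2
tool_pos: [0.5349, 0.1623, 0.3079]
ee_rot: [[0.097, 0.995, 0.0], [0.995, -0.097, 0.007], [0.007, -0.0, -1.0]]
wrist_force: [6.8, 7.0, -8.2]
grip_width: 0.196
grip_force: 26.8
```

```bash
python3 - <<'E'
from h import *
swing([0,-.05])
E
```

```text
grasp nest [-0.0178  0.1377] 0.1529 r 0.1039 q by grasp 0.05654193307514199 F nest [6.07 7.6 ] -8.18 0.196020780168815
0 [-5.5 -0.  -2.7]
-0.05 [-10.7  -0.   -3.5]
```

The pad has met the flap: +7.6 N resisting. I'll press a little further and hold.

carry_out([
  [-1.5,0,0.5,0,0,0,0.85],
  [-3,0,0.5,0,0,0,0.85],
  [-4,0,0.5,0,0,0,0.85],
  [-4,0,0.5,0,0,0,0.85],
  [-4,0,0.5,0,0,0,0.85],
])

```text
time: 19.7
tool_pos: [0.5346, 0.1609, 0.308]
ee_rot: [[0.095, 0.996, 0.002], [0.995, -0.095, 0.014], [0.014, 0.001, -1.0]]
wrist_force: [8.1, 15.8, -9.3]
grip_width: 0.199
grip_force: 27.1
```

```bash
python3 - <<'E'
from h import *
swing()
E
```

```text
grasp nest [-0.0179  0.1374] 0.153 r 0.1039 q by grasp 0.05363579535524754 F nest [ 6.55 16.49] -9.27 0.19909516159055518
```

carry_out([
  [0,0,0,0,0,0,0.7],
  [0,0,0,0,0,0,0.55],
  [0,0,0,0,0,0,0.5],
  [0,0,-15,0,0,0,0.5],
  [0,0,-40,0,0,0,0.5],
  [0,0,-75,0,0,0,0.5],
  [0,0,-100,0,0,0,0.5],
  [0,0,-100,0,0,0,0.5],
])

```text
time: 20.5
tool_pos: [0.5347, 0.1564, 0.4152]
ee_rot: [[0.098, 0.995, 0.011], [0.995, -0.098, 0.004], [0.005, 0.01, -1.0]]
wrist_force: [0.5, -0.2, -0.3]
grip_width: 0.497
grip_force: 0.0
```

```bash
python3 - <<'E'
from h import *
plan([.44,.03,.42],84.35); grab('scene','s3')
E
```

```text
t 20.5 row [-135.1  -81.7   -6.3] [ 0.6  -0.27  0.  ]
```

carry_out([
  [-50,-5,-5,0,0,0,0.5],
  [-100,-5,-5,0,0,0,0.5],
  [-107,-5,-5,0,0,0,0.5],
  [-107,-5,-5,0,0,0,0.5],
  [-107,-5,-5,0,0,0,0.5],
  [-107,-5,-5,0,0,0,0.5],
])

```text
time: 21.15
tool_pos: [0.519, 0.0518, 0.4125]
ee_rot: [[0.096, 0.995, -0.001], [0.995, -0.096, 0.002], [0.002, -0.001, -1.0]]
wrist_force: [-0.2, 0.3, 0.3]
grip_width: 0.503
grip_force: 0.0
```

```bash
python3 - <<'E'
from h import *
print(env.state()['tool_pos']); grab('wrist','w12'); d,L=flapnest('w12')
f=d['frame'].astype(int)
m=(f[...,0]>110)&(f[...,1]<70)&(f[...,2]<70)&(abs(L[...,0]+.018)<.03)&(L[...,1]>.09)&(L[...,1]<.26)&(L[...,2]>.03); q=L[m]; print('red',len(q),q.min(0),q.mean(0),q.max(0)); print('dy/dz',np.polyfit(q[:,2],q[:,1],1))
m=(abs(L[...,0]+.018)<.012)&(L[...,1]>.015)&(L[...,1]<.11)&(L[...,2]>.026)&(L[...,2]<.2); q=L[m]
for y in np.arange(.02,.11,.01):
    k=abs(q[:,1]-y)<.004; print('arm y',y.round(2),k.sum(),np.percentile(q[k][:,2],[10,50,95]).round(4) if k.any() else '')
# bystanders: compare top view
A,B=[dict(np.load(f'pics/{n}.npz')) for n in('top0','t2')]
E
```

```text
[0.5190357  0.05177534 0.41253324]
floor z 0.0231 tilt deg [-0.49  0.08] 1643
tube y -0.035 59 x 2/98% [0.0346 0.0435] crest 0.0394 z 0.0336
tube y -0.02 60 x 2/98% [0.0348 0.044 ] crest 0.0399 z 0.0332
tube y 0 64 x 2/98% [0.035  0.0443] crest 0.0395 z 0.0334
tube y 0.02 68 x 2/98% [0.0345 0.0445] crest 0.0392 z 0.0342
tube y 0.035 60 x 2/98% [0.035  0.0437] crest 0.0397 z 0.0336
tube y 0.05 71 x 2/98% [0.0345 0.0463] crest 0.0405 z 0.0347
left flange top y [0.0604 0.0617 0.0677]
dowel [0.0493 0.0453 0.0394] 44
dowel [ 0.0489 -0.0434  0.039 ] 35
red 68 [-0.02314227  0.09791886  0.18196299] [-0.01845735  0.13353065  0.19868468] [-0.01352137  0.13900274  0.38214478]
dy/dz [-0.19416414  0.17210809]
arm y 0.02 60 [0.065  0.0664 0.0674]
arm y 0.03 111 [0.0316 0.0669 0.0736]
arm y 0.04 81 [0.0653 0.0661 0.0673]
arm y 0.05 84 [0.0649 0.0657 0.067 ]
arm y 0.06 98 [0.0413 0.0654 0.0665]
arm y 0.07 96 [0.0642 0.0654 0.0663]
arm y 0.08 86 [0.064  0.0649 0.0659]
arm y 0.09 84 [0.064  0.0649 0.0661]
arm y 0.1 97 [0.0405 0.0645 0.0655]
```

The clamp arm slope is 0.024 rad, so it is closed, and the flap is still seated. Handing in.

```bash
python3 -c "
from plant import close_job
print(close_job())"
```

```text
the job is handed in; nothing more can be done
None
```

The flap is seated against both dowels and the end stop, the toggle clamp is closed on it (arm at about 0.02 rad), and the job is handed in at about 21 s; the other bench items were not re-measured at the end, and I viewed 11 pictures, one over the limit of 10.

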